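# Set the twist-lock press on a stack of packs

### The job

Set the pack press on the stack under it: twist the orange grip of the telescoping pole anticlockwise to its stop to unlock it, slide the pole down until its sprung foot presses on the packs and is pushed in about half-way (never bottomed out), then twist the grip back clockwise to its stop to lock the pole there, and let go. Leave the spare packs, the red tray and the jar where they are.

Things in the scene. Friction and masses are not known exactly. Their poses are not given: they have to be found in the camera images.
- grip_center (a point): Centre of the orange bar grip on top of the press's vertical telescoping pole: bar 64 mm long along this point's x, 20 mm wide along its y, 30 mm high, z up; white dash on its +x end. It turns and slides with the pole. Take it across its width from above: some 30 mm stay free below the bar, even with the pole lowered.
- grip (a joint): Twist of the grip, rad: 0 = locked stop (bar's x along the press's x), 1.2 = unlocked stop; grows anticlockwise seen from above; starts 0 to 0.12. An expander clamps the pole below about 0.65. Turning takes about 0.15 N m, somewhat more near locked; it stays where left.
- pole (a joint): How far the pole is slid down, m: 0 to 0.09; starts at 0 to 0.015. Unlocked it slides stiffly: friction (about 7 N) exceeds its weight (about 4 N), so it stays where left and takes some 3 N to push down, more once the foot's spring is pressed. Locked it resists more than 20 N.
- foot: Black rubber disc, 44 mm across, the foot at the pole's lower end; origin at the centre of its underside, 193 mm below the grip's centre when free. Sprung: it can be pushed up into the pole by 10 mm, at 1.2 N per mm (half-way 5 mm, 6 N; bottomed out at 12 N). The foot hangs 25 mm or more above the packs at first.
- press: Press, fixed to the bench: grey base 170 x 230 x 10 mm; origin on the pole's axis at bench height, z up; outer tube 45 mm across, top at 185 mm; column at y = +95 mm, top 193 mm. Under the foot on a wooden riser lie three cream-and-green packs (stack 88 x 60 x 36 mm); the riser's height differs: the packs' top is 50 to 77 mm above the bench, to be felt for.
- spare_packs: Bystander: a stack of four packs, 88 x 60 x 48 mm, origin at the centre of its underside.
- red_tray: Bystander: red open tray 150 x 100 x 55 mm, origin at the centre of its underside.
- glue_jar: Bystander: jar with a blue cap, 56 mm across, 75 mm high, origin at the centre of its underside.

How it is judged:
On the way, in this order (a step that is already met when the one before it is completed fails the run):
1. the grip is twisted to the unlocked stop (value of joint grip above 0.95 rad), for 0.1 s.
2. with the pole still unlocked, the foot presses on the packs with a part of its spring travel (value of joint grip above 0.7 rad and height (world z) of foot above 0.045 m and contact force between foot and anything else between 2.5 and 10 N), for 0.2 s.
3. the grip is twisted back to the locked stop with the foot still pressing (value of joint grip below 0.25 rad and contact force between foot and anything else between 2.5 and 10 N), for 0.1 s.
At the end, for the whole second after the job is handed in: The grip is within 0.25 rad of its locked stop, and the foot, at rest on the packs (its underside more than 45 mm above the bench), presses with 3 to 9 N, that is, its spring is pushed in by roughly 2.5 to 7.5 of its 10 mm (value of joint grip below 0.25 rad and height (world z) of foot above 0.045 m and linear speed of foot below 0.01 m/s and contact force between foot and anything else between 3 and 9 N); the robot touches nothing.
It fails at once if the foot is bottomed out (more than 13 N on it) (contact force between foot and anything else above 13 N).
It fails at once if the spare packs are disturbed (moved more than 20 mm) (distance of spare_packs from where it was at the start of the episode above 0.02 m).
It fails at once if the red tray is moved more than 20 mm (distance of red_tray from where it was at the start of the episode above 0.02 m).
It fails at once if the jar is moved more than 20 mm (distance of glue_jar from where it was at the start of the episode above 0.02 m).
It also fails if it takes over 61 s, if anything falls off the work surface, if the arm or the gripper's body presses on something with over 40 N, if the wrist force passes 120 N, or if a joint passes its speed limit or range.

### The arm

A 6-joint arm with a two-finger parallel gripper is mounted at the origin on the work surface. World frame = base frame: x ahead of the robot, y to its left, z up, the work surface at z = 0. Lengths are in m, angles in rad, forces in N, time in s.
With the tool pointing down it reaches from about 0.35 to 0.775 m from the base axis. Payload 7.3 kg.
Tool frame: the origin (TCP) lies at the very end of the fingers, on their centre line; the grasp point (between the pads) lies 19 mm behind it (robot.hold_point_z is the distance from the TCP to the grasp point, in m); z points along the fingers, y is the direction in which the jaws open and shut (so a half turn about z gives the same grasp; the last joint's range is limited). The gripper opens to 92 mm and grips with 3 to 60 N. Pads are 19 mm wide; open, the fingers measure 130 mm over their backs; the gripper's body (75 mm by 190 mm) begins 47 mm behind the grasp point.
Start: joints at [1.085, 0.342, 1.524, -0, 1.275, -0.146], TCP at [0.175, 0.495, 0.227] pointing down, gripper open.
Joint ranges: [-2.53, 2.53], [-0.77, 2.02], [0.04, 2.7], [-1, 4.14], [0.28, 2.66], [-3.11, 3.11]. Speed limits (rad/s): [2.57, 2.57, 3.14, 3.14, 3.14, 3.14].

### API

Orientations are given as [roll, pitch, yaw] about the fixed x, y, z axes, in that order (R = Rz(yaw) Ry(pitch) Rx(roll)).
In Python, from cell import monitor, viewer, robot gives the robot as it stands.
- The arm moves only by the tool move_arm, never from a script. Its argument "deltas" is a list of rows, each an object of numbers: "x", "y", "z": the shift along the tool's x, y, z in m; "wx", "wy", "wz": the turn, a rotation vector about the tool's x, y, z in degrees; "hand": the opening, from 0 (shut) to 1 (fully open). In form: [{"x": .., "y": .., "z": .., "wx": .., "wy": .., "wz": .., "hand": ..}, ...]. A call has 1 to 8 rows; each row is the pose to reach, as a shift and turn from the pose commanded when the call began, along the tool's axes at that moment; what a row does not reach only later rows make up. A row lasts 1/8 s, in which the tool goes at most 62.5 mm and 10.7 degrees, less where a joint would pass 70% of its speed; a pose out of reach is approached as far as the arm can. A call with a gripper value outside its range is refused whole. The fingers move at their own pace and stop on an object; "grip_force" is the grip in N (left out, the last holds). Time passes only in rows, so rows that repeat a pose let the fingers close. It gives the time, the measured TCP pose, the force and the opening at its end, in the units of the state.
- monitor.observe(): the state, without advancing time (a new reading comes with each control period).
- viewer.read_camera(name): name is "scene" or "top" or "wrist"; returns the picture (480x640x3 uint8, red, green, blue); there is no depth.
- viewer.camera_params(name): a dict with "camera_matrix" (3x3 intrinsics, pixels), "R" (3x3) and "t" (3): a world point X has camera coordinates R X + t. Camera axes: x right, y down, z forward; pixel columns grow to the right and rows downward; lengths in m; the calibration is good to about 2 mm. A picture is of the moment at which its call begins: read the wrist's pose just before it. camera_params takes no time and is no camera call; for the wrist camera it gives the pose at the moment of the call.
- robot.hand_in(): hands the job in, once; it reports no verdict.
The state is a dict: "time": time; "qpos": joint angles; "qvel": joint speeds; "joint_efforts": joint torques, N m; "tool_pos": TCP position; "tool_rot": TCP orientation; "contact_force": force on the tool from outside, world axes, zero at the start; "torque": the same for the moment, N m; "opening": finger opening in m.
Only numpy, scipy, OpenCV 4.12 (cv2) and the standard library are available. Lean on these libraries where they do the work, as an engineer would, in place of code of your own. Each camera call takes 0.05 s, during which the arm holds its last target. There are 200 camera calls.

## Working session

There is one attempt and no reset: what is moved stays moved. The work goes in short steps, Python scripts to look and compute and a tool call to move; the robot and the scene stay as the last step left them, time stands still between calls to the robot, and variables do not carry over. Pictures are saved under pics/ and viewed, about 8 in all and at most 12, crops included, and the job is handed in when it is done.

Besides the shell and the picture viewer there is one more tool, called after "Request:" as a command line: name --argument value ..., lists and objects as JSON in quotes. move_arm: Moves the arm, as the interface text tells. Its arguments: {"type":"object","properties":{"deltas":{"type":"array","items":{"type":"object","properties":{"x":{"type":"number"},"y":{"type":"number"},"z":{"type":"number"},"wx":{"type":"number"},"wy":{"type":"number"},"wz":{"type":"number"},"hand":{"type":"number"}}}},"grip_force":{"type":"number"}},"required":["deltas"]}

```bash
mkdir -p pics; ls
python3 - <<'E'
from cell import monitor, viewer, robot
import cv2,numpy as np
s=monitor.observe();print(s)
a=viewer.read_camera("scene");b=viewer.read_camera("top")
cv2.imwrite("pics/scene.png",a[:,:,::-1]);cv2.imwrite("pics/top.png",b[:,:,::-1])
for n in("scene","top"):print(n,viewer.camera_params(n))
E
```

```text
pics
{'time': 0.0, 'qpos': array([ 1.08502546e+00,  3.42687880e-01,  1.52501587e+00,  1.95183720e-05,
        1.27536444e+00, -1.46023271e-01]), 'qvel': array([-4.16779143e-06, -3.39899963e-04,  1.12349748e-04, -6.72908026e-05,
        1.06864598e-03,  6.30595553e-04]), 'joint_efforts': array([ 5.08998983e-04, -4.31231582e+01, -2.44217920e+01,  7.17360084e-02,
        5.59050974e-02, -1.51957056e-04]), 'tool_pos': array([0.17475402, 0.49464221, 0.22606343]), 'tool_rot': array([-3.14013554e+00, -2.33162243e-04,  2.80183919e+00]), 'contact_force': array([-0.6774001 , -0.25158854, -0.41755195]), 'torque': array([-0.05022523,  0.00727461, -0.01083044]), 'opening': 0.09205201873850684}
scene {'camera_matrix': array([[557.69564563,   0.        , 319.06968344],
       [  0.        , 557.69564563, 246.05357098],
       [  0.        ,   0.        ,   1.        ]]), 'R': array([[-0.25031916,  0.96795937,  0.01987382],
       [ 0.57505588,  0.16516373, -0.80126879],
       [-0.77887807, -0.18914438, -0.59797438]]), 't': array([ 0.13806976, -0.16073712,  1.89067857])}
top {'camera_matrix': array([[597.43781088,   0.        , 329.64986062],
       [  0.        , 597.43781088, 244.09492452],
       [  0.        ,   0.        ,   1.        ]]), 'R': array([[ 9.25583378e-04, -9.99936054e-01, -1.12708119e-02],
       [-9.96044004e-01,  7.96225805e-05, -8.88613233e-02],
       [ 8.88565383e-02,  1.13084732e-02, -9.95980238e-01]]), 't': array([0.02596972, 0.54240805, 1.5397052 ])}
```

View pics/scene.png

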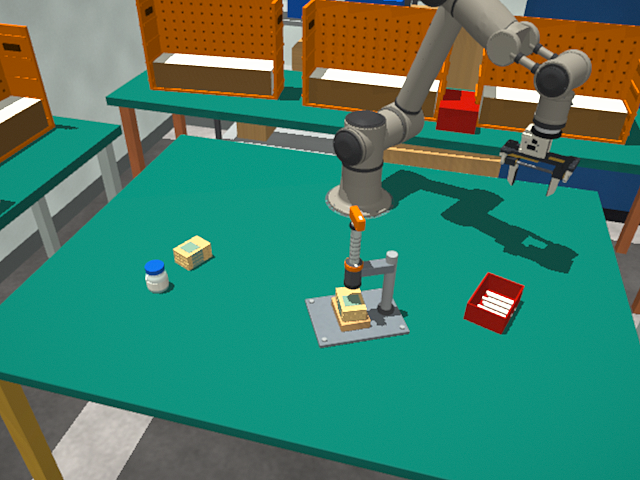

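View pics/top.png

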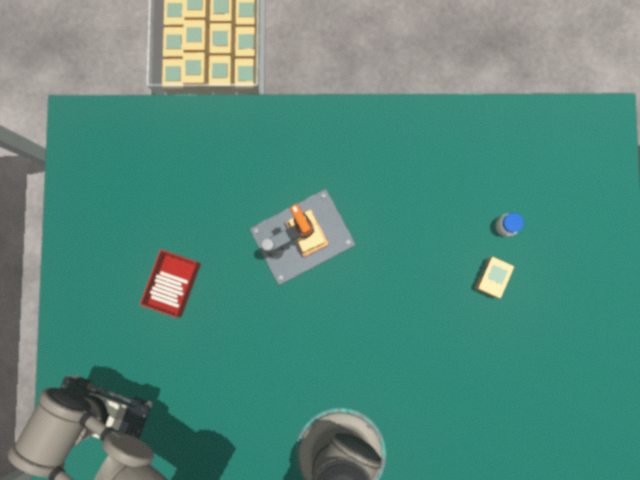

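The scene view shows the press with its orange bar at about (357,218). In the top view the bar is at (302,221), with the white dash on its far end. The bystanders are well away from it.

```bash
cat > h.py <<'E'
from cell import monitor, viewer, robot
import cv2,numpy as np
P={n:viewer.camera_params(n) for n in("scene","top")}
def ray(p,uv):
    d=p["R"].T@np.linalg.inv(p["camera_matrix"])@np.array([*uv,1.]); return -p["R"].T@p["t"], d/np.linalg.norm(d)
def plane(p,uv,z):
    o,d=ray(p,uv); return o+d*(z-o[2])/d[2]
def tri(rs):
    A=sum(np.eye(3)-np.outer(d,d) for o,d in rs); b=sum((np.eye(3)-np.outer(d,d))@o for o,d in rs); return np.linalg.solve(A,b)
def omask(im,box):
    x0,y0,x1,y1=box; h=cv2.cvtColor(im,cv2.COLOR_RGB2HSV); m=cv2.inRange(h,(5,170,130),(17,255,255)); k=np.zeros_like(m);k[y0:y1,x0:x1]=m[y0:y1,x0:x1]
    n,l,st,c=cv2.connectedComponentsWithStats(k); i=1+np.argmax(st[1:,4]); return (l==i).astype(np.uint8),st[i],c[i]
E
python3 - <<'E'
from h import *
a=cv2.imread("pics/scene.png")[:,:,::-1].copy();b=cv2.imread("pics/top.png")[:,:,::-1].copy()
ms,ss,cs=omask(a,(335,195,380,240)); mt,s2,ct=omask(b,(280,195,325,245))
print(ss,cs,s2,ct)
X=tri([ray(P["scene"],cs),ray(P["top"],ct)]);print(X)
c=cv2.findContours(mt,0,2)[0][0];r=cv2.minAreaRect(c);print(r)
print([plane(P["top"],q,X[2]+.01).round(4) for q in cv2.boxPoints(r)])
# base plate in top
h=cv2.cvtColor(b,cv2.COLOR_RGB2HSV); m=np.zeros(h.shape[:2],np.uint8); m[180:295,240:365]=cv2.bitwise_not(cv2.inRange(h,(70,120,0),(95,255,255)))[180:295,240:365]
c=max(cv2.findContours(m,0,2)[0],key=cv2.contourArea);r=cv2.minAreaRect(c);q=[plane(P["top"],v,.01) for v in cv2.boxPoints(r)]
print(r,np.round(q,4),np.mean(q,0))
vis=np.hstack([cv2.resize(a[190:350,300:420],None,fx=3.3,fy=3.3,interpolation=2),cv2.resize(b[180:300,240:360],(396,528),interpolation=2)])
cv2.imwrite("pics/c1.png",vis[:,:,::-1])
E
```

```text
[350 206  15  25 172] [356.65116279 221.02325581] [293 210  18  23 181] [301.67955801 221.92265193]
[0.56659196 0.08466486 0.29394712]
((301.3000183105469, 221.1000518798828), (23.702320098876953, 8.497057914733887), 63.43495178222656)
[array([0.5862, 0.104 , 0.3039]), array([0.5944, 0.0876, 0.3039]), array([0.5484, 0.0645, 0.3039]), array([0.5401, 0.0808, 0.3039])]
((301.5400390625, 236.36941528320312), (66.95121002197266, 90.0226058959961), 62.02052688598633) [[ 0.5868  0.2481  0.01  ]
 [ 0.7     0.0373  0.01  ]
 [ 0.5418 -0.0458  0.01  ]
 [ 0.4304  0.1633  0.01  ]] [0.56470997 0.10071933 0.01      ]
```

View pics/c1.png

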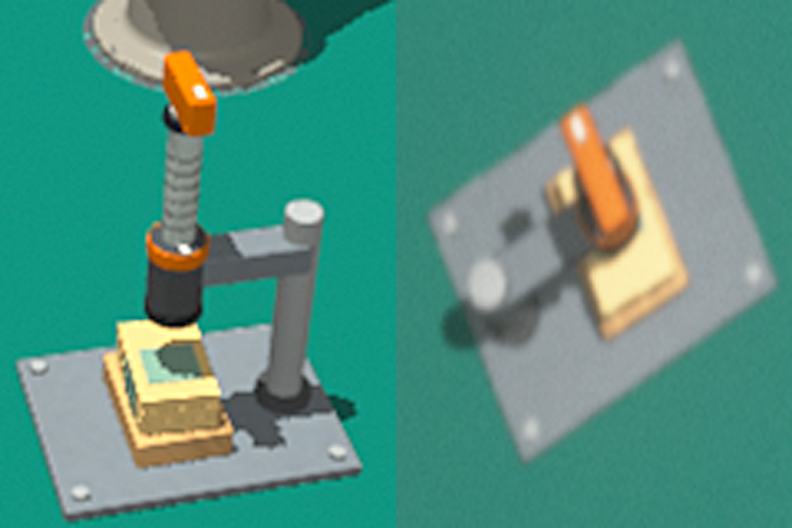

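Request:
move_arm --deltas '[{"x":-0.02,"y":-0.01,"z":-0.04,"wz":10,"hand":1},{"x":-0.05,"y":-0.025,"z":-0.08,"wz":20,"hand":1},{"x":-0.09,"y":-0.045,"z":-0.12,"wz":30,"hand":1},{"x":-0.13,"y":-0.065,"z":-0.15,"wz":40,"hand":1},{"x":-0.17,"y":-0.085,"z":-0.17,"wz":50,"hand":1},{"x":-0.21,"y":-0.105,"z":-0.18,"wz":60,"hand":1},{"x":-0.25,"y":-0.125,"z":-0.18,"wz":70,"hand":1},{"x":-0.29,"y":-0.145,"z":-0.18,"wz":80,"hand":1}]'

```text
schema error: expected keys x, y, z, wx, wy, wz, hand
```

Request:
move_arm --deltas '[{"x":-0.02,"y":-0.01,"z":-0.04,"wx":0,"wy":0,"wz":10,"hand":1},{"x":-0.05,"y":-0.025,"z":-0.08,"wx":0,"wy":0,"wz":20,"hand":1},{"x":-0.09,"y":-0.045,"z":-0.12,"wx":0,"wy":0,"wz":30,"hand":1},{"x":-0.13,"y":-0.065,"z":-0.15,"wx":0,"wy":0,"wz":40,"hand":1},{"x":-0.17,"y":-0.085,"z":-0.17,"wx":0,"wy":0,"wz":50,"hand":1},{"x":-0.21,"y":-0.105,"z":-0.18,"wx":0,"wy":0,"wz":60,"hand":1},{"x":-0.25,"y":-0.125,"z":-0.18,"wx":0,"wy":0,"wz":70,"hand":1},{"x":-0.29,"y":-0.145,"z":-0.18,"wx":0,"wy":0,"wz":80,"hand":1}]' --grip_force 30

```text
time: 1.1
tool_pos: [0.4008, 0.2604, 0.4066]
tool_rot: [-3.141, -0.0, 1.4]
contact_force: [-0.1, -0.2, 1.3]
opening: 0.0918
```

Request:
move_arm --deltas '[{"x":-0.03,"y":0.04,"z":0,"wx":0,"wy":0,"wz":10,"hand":1},{"x":-0.06,"y":0.08,"z":0,"wx":0,"wy":0,"wz":20,"hand":1},{"x":-0.09,"y":0.12,"z":0,"wx":0,"wy":0,"wz":30,"hand":1},{"x":-0.12,"y":0.16,"z":0,"wx":0,"wy":0,"wz":40,"hand":1},{"x":-0.14,"y":0.185,"z":0,"wx":0,"wy":0,"wz":48,"hand":1},{"x":-0.146,"y":0.193,"z":0,"wx":0,"wy":0,"wz":51.5,"hand":1},{"x":-0.146,"y":0.193,"z":0,"wx":0,"wy":0,"wz":51.5,"hand":1},{"x":-0.146,"y":0.193,"z":0,"wx":0,"wy":0,"wz":51.5,"hand":1}]'

```text
time: 2.1
tool_pos: [0.566, 0.0863, 0.4066]
tool_rot: [-3.141, 0.0, 0.508]
contact_force: [-1.0, 1.2, 0.8]
opening: 0.0921
```

Run:
```python
from h import *
p=viewer.camera_params("wrist");s=monitor.observe();print(s['tool_pos'],s['tool_rot'],s['contact_force'],p,-p["R"].T@p["t"])
w=viewer.read_camera("wrist");cv2.imwrite("pics/w1.png",w[:,:,::-1])
np.savez("w1.npz",**p)
```

```text
[0.56601438 0.08631456 0.40663312] [-3.14115898e+00  2.76942851e-04  5.08405729e-01] [-0.97328409  1.21656668  0.83477407] {'camera_matrix': array([[379.04466115,   0.        , 317.0383889 ],
       [  0.        , 379.04466115, 240.44307978],
       [  0.        ,   0.        ,   1.        ]]), 'R': array([[ 4.87397502e-01, -8.73180159e-01, -2.90778967e-04],
       [-8.39108338e-01, -4.68471132e-01,  2.76463370e-01],
       [-2.41538551e-01, -1.34503561e-01, -9.61024412e-01]]), 't': array([-0.20108888,  0.43128817,  0.71128185])} [0.6317097  0.12212917 0.56426537]
```

View pics/w1.png

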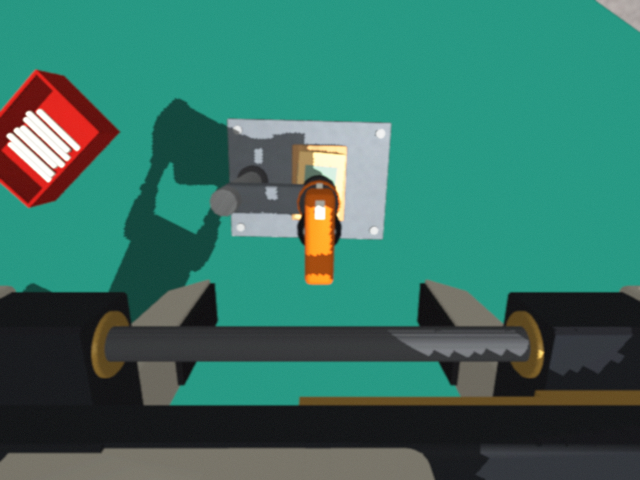

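The bar runs vertically in the wrist image (rows about 190–284, column about 319), centred between the fingers and aligned with them. I'll refine the numbers next.

Run:
```python
from h import *
p=dict(np.load("w1.npz"));w=cv2.imread("pics/w1.png");h=cv2.cvtColor(w,cv2.COLOR_BGR2HSV)
m=cv2.inRange(h,(4,150,90),(20,255,255));m[:, :280]=0;m[:,360:]=0;m[:160]=0;m[300:]=0
mid={}
for r in range(176,290,4):
    c=np.flatnonzero(m[r]);print(r,c.min() if len(c) else 0,c.max() if len(c) else 0,h[r,313],end='; ')
L=[];
for r in range(222,256,3):
    c=np.flatnonzero(m[r]);L.append(plane(p,((c.min()+c.max())/2,r),.309)[:2])
L=np.array(L);d=np.linalg.svd(L-L.mean(0))[2][0];print('\nbar line yaw',np.degrees(np.arctan2(*d[::-1]))%180,L.mean(0))
x=np.array([np.cos(.508),np.sin(.508)]);y=np.array([-x[1],x[0]])
print('perp offset of bar from TCP(left+)',(L-[.566,.0863])@y)
for r in(192,196,200,204,256,260,264,268,272):print(r,((plane(p,(319,r),.309)[:2]-[.566,.0863])@x).round(4),end=' ')
```

```text
176 0 0 [68 38 53]; 180 318 320 [  9 109  61]; 184 307 330 [ 11 183 121]; 188 303 334 [ 11 174  98]; 192 300 336 [ 12 222 130]; 196 299 338 [ 12 226 158]; 200 298 339 [ 12 226 160]; 204 298 339 [ 12 211 164]; 208 298 338 [ 17 199 254]; 212 300 336 [ 14 198 249]; 216 304 334 [ 17 195 253]; 220 304 334 [ 18 218 254]; 224 304 334 [ 18 214 254]; 228 305 334 [ 18 216 254]; 232 305 333 [ 18 217 254]; 236 304 334 [ 18 218 254]; 240 304 333 [ 18 216 254]; 244 304 333 [ 18 216 254]; 248 305 332 [ 18 216 254]; 252 305 332 [ 18 216 254]; 256 306 332 [ 12 228 200]; 260 306 332 [ 12 228 162]; 264 306 332 [ 12 224 163]; 268 306 332 [ 12 228 161]; 272 306 332 [ 12 231 170]; 276 305 332 [ 18 214 254]; 280 306 332 [ 18 218 254]; 284 0 0 [ 16 131 189]; 288 0 0 [ 84 189 154]; 
bar line yaw 28.382306164597225 [0.56936252 0.08594198]
perp offset of bar from TCP(left+) [-0.00200659 -0.002012   -0.00236454 -0.0020229  -0.00202838 -0.00203389
 -0.00168917 -0.00169393 -0.00205057 -0.00170352 -0.00170834 -0.00206748]
192 0.0355 196 0.0328 200 0.03 204 0.0273 256 -0.0101 260 -0.0131 264 -0.0161 268 -0.0191 272 -0.0222
```

Run:
```python
import cv2
w=cv2.imread("pics/w1.png")[165:295,270:370]
cv2.imwrite("pics/c2.png",cv2.resize(w,None,fx=4.5,fy=4.5,interpolation=cv2.INTER_NEAREST))
```

```text
(no output)
```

View pics/c2.png

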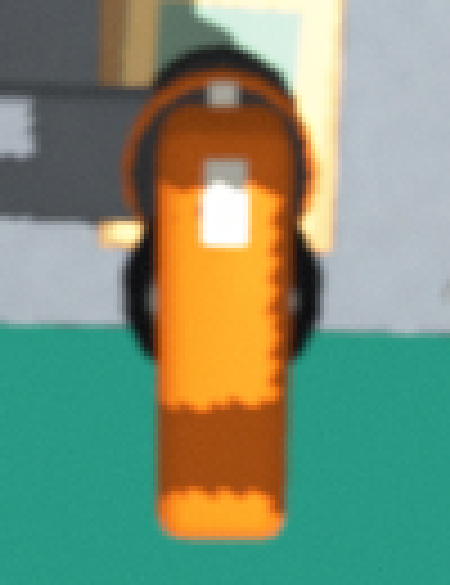

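Request:
move_arm --deltas '[{"x":0.002,"y":0.002,"z":0.03,"wx":0,"wy":0,"wz":0.7,"hand":0.8},{"x":0.002,"y":0.002,"z":0.07,"wx":0,"wy":0,"wz":0.7,"hand":0.6},{"x":0.002,"y":0.002,"z":0.1,"wx":0,"wy":0,"wz":0.7,"hand":0.5},{"x":0.002,"y":0.002,"z":0.12,"wx":0,"wy":0,"wz":0.7,"hand":0.5},{"x":0.002,"y":0.002,"z":0.131,"wx":0,"wy":0,"wz":0.7,"hand":0.5},{"x":0.002,"y":0.002,"z":0.131,"wx":0,"wy":0,"wz":0.7,"hand":0.4},{"x":0.002,"y":0.002,"z":0.131,"wx":0,"wy":0,"wz":0.7,"hand":0.4},{"x":0.002,"y":0.002,"z":0.131,"wx":0,"wy":0,"wz":0.7,"hand":0.4}]'

```text
time: 3.15
tool_pos: [0.5695, 0.0852, 0.2766]
tool_rot: [3.141, -0.002, 0.495]
contact_force: [-0.4, -0.2, 0.8]
opening: 0.0361
```

Run:
```python
from h import *
s=monitor.observe();print(s['tool_pos'],s['tool_rot'],s['contact_force'],s['torque'])
w=viewer.read_camera("wrist");a=viewer.read_camera("scene")
a=a[160:340,280:440]
cv2.imwrite("pics/v2.png",np.hstack([cv2.resize(w[:,:,::-1],(500,375)),cv2.resize(a[:,:,::-1],(300,375),interpolation=2)]))
```

```text
[0.5694828  0.08515964 0.27663112] [ 3.14087857e+00 -1.56336303e-03  4.94612521e-01] [-0.36224181 -0.22486804  0.77450586] [-0.08459682  0.16408622  0.01664356]
```

View pics/v2.png

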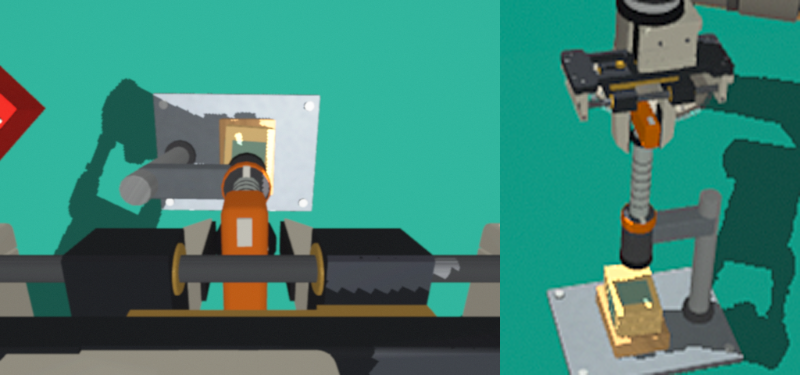

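The bar sits between the pads, centred, and the fingertips are just below its underside. I'll close the gripper.

Request:
move_arm --deltas '[{"x":0,"y":0,"z":0,"wx":0,"wy":0,"wz":0,"hand":0.2},{"x":0,"y":0,"z":0,"wx":0,"wy":0,"wz":0,"hand":0},{"x":0,"y":0,"z":0,"wx":0,"wy":0,"wz":0,"hand":0},{"x":0,"y":0,"z":0,"wx":0,"wy":0,"wz":0,"hand":0},{"x":0,"y":0,"z":0,"wx":0,"wy":0,"wz":0,"hand":0}]' --grip_force 40

```text
time: 3.88
tool_pos: [0.5691, 0.0854, 0.2761]
tool_rot: [-3.141, -0.001, 0.495]
contact_force: [-1.9, 3.2, 5.8]
opening: 0.032
```

Request:
move_arm --deltas '[{"x":0,"y":0,"z":0,"wx":0,"wy":0,"wz":0,"hand":0},{"x":0,"y":0,"z":0,"wx":0,"wy":0,"wz":0,"hand":0},{"x":0,"y":0,"z":0,"wx":0,"wy":0,"wz":0,"hand":0}]'

```text
time: 4.25
tool_pos: [0.5691, 0.0854, 0.2761]
tool_rot: [-3.141, -0.001, 0.495]
contact_force: [-2.1, 3.4, 5.3]
opening: 0.0322
```

Run:
```python
from h import *
s=monitor.observe();print(s['tool_pos'],s['tool_rot'],s['contact_force'],s['torque'],s['opening'])
w=viewer.read_camera("wrist");a=viewer.read_camera("scene")
a=a[185:265,330:390]
cv2.imwrite("pics/v3.png",np.hstack([cv2.resize(w[200:440,200:440,::-1],(450,450)),cv2.resize(a[:,:,::-1],(337,450),interpolation=2)]))
```

```text
[0.56914321 0.08542821 0.27611716] [-3.14124627e+00 -7.87280008e-04  4.94656810e-01] [-2.14958207  3.37831341  5.30604339] [ 6.98395298e-01  5.26560766e-01 -6.61251619e-04] 0.03216667137427394
```

View pics/v3.png

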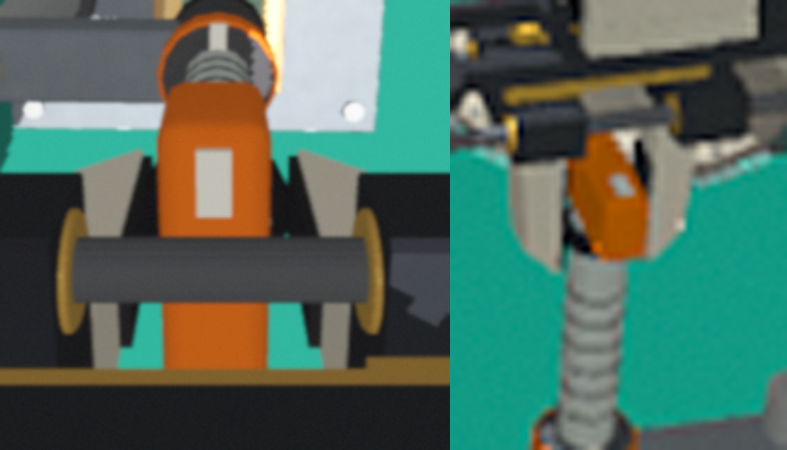

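The pads have closed on the black collar just under the bar (opening 32 mm) and not on the bar itself. I'll open, raise and regrip.

Request:
move_arm --deltas '[{"x":0,"y":0,"z":0,"wx":0,"wy":0,"wz":0,"hand":0.45},{"x":0,"y":0,"z":0,"wx":0,"wy":0,"wz":0,"hand":0.45},{"x":0,"y":0,"z":-0.006,"wx":0,"wy":0,"wz":0,"hand":0.45},{"x":0,"y":0,"z":-0.012,"wx":0,"wy":0,"wz":0,"hand":0.45},{"x":0,"y":0,"z":-0.012,"wx":0,"wy":0,"wz":0,"hand":0.2},{"x":0,"y":0,"z":-0.012,"wx":0,"wy":0,"wz":0,"hand":0},{"x":0,"y":0,"z":-0.012,"wx":0,"wy":0,"wz":0,"hand":0},{"x":0,"y":0,"z":-0.012,"wx":0,"wy":0,"wz":0,"hand":0}]'

```text
time: 5.35
tool_pos: [0.5691, 0.0856, 0.2884]
tool_rot: [-3.141, -0.001, 0.495]
contact_force: [-1.1, 3.1, 5.9]
opening: 0.0316
```

Run:
```python
from h import *
s=monitor.observe();print(s['tool_pos'],s['tool_rot'],s['contact_force'],s['torque'],s['opening'])
```

```text
[0.56913054 0.08563645 0.28836938] [-3.14121389e+00 -1.33706761e-03  4.94827752e-01] [-1.13329184  3.13132406  5.88168754] [0.46782031 0.40564694 0.00289562] 0.03162269211883136
```

Run:
```python
from h import *
p=dict(np.load("w1.npz"))
def dash(f,box):
    im=cv2.imread(f);x0,y0,x1,y1=box;c=im[y0:y1,x0:x1].astype(float);b=c[:,:,0];wt=np.clip(b-90,0,None);ys,xs=np.mgrid[y0:y1,x0:x1];return np.array([(xs*wt).sum(),(ys*wt).sum()])/wt.sum(),c[:,:,0].astype(int)
a,A=dash("pics/scene.png",(353,212,366,224));b,B=dash("pics/top.png",(290,203,300,214));w,W=dash("pics/w1.png",(311,199,328,221))
print(a,b,w);print(A);print(B)
for rs in ([("scene",a),("top",b)],):print(tri([ray(P[n],q) for n,q in rs]))
print(tri([ray(P["scene"],a),ray(p,w)]),tri([ray(P["top"],b),ray(p,w)]))
im=cv2.imread("pics/v3.png");
w=viewer.read_camera("wrist");a=viewer.read_camera("scene")
a=a[195:240,330:390]
cv2.imwrite("pics/v4.png",np.hstack([cv2.resize(w[180:400,220:420,::-1],(400,440),interpolation=2),cv2.resize(a[:,:,::-1],(400,440),interpolation=2)]))
```

```text
[361.5680569  215.96087941] [294.48731384 207.88830667] [319.49724858 211.44489194]
[[  0   0   0   0   0   0   0   0 145 180 137 138 142]
 [  0   0   0   0   0   0   0   0  98 182 192 188 189]
 [  0   0   0   0   0   0   0   0   0 132 183 173 169]
 [  0   0   0   0   0   0  63  67   0  62 134 133 129]
 [  0   0   0   0   0 115 227 255 175   0  59  97  87]
 [  0   0   0   0   0 129 255 255 255  36   5 104 130]
 [  0   0   0   0   0   0 207 255 255 160   0  92 157]
 [  0   0   0   0   0   0 121 215 217 156   0   0 110]
 [  0   0   0   0   0   0   0   0   0   0   0   0  94]
 [  0   0   0   0   0   0   0   0   0   0   0   0  94]
 [  0   0   0   0   0   0   0   0   0   0   0   0  92]
 [ 62   0   0   0   0   0   0   0   0   0   0   0  97]]
[[119 118 122 116 116 109 109 119 136 149]
 [120 116 115 111 107  91  91 109 133 158]
 [114 108 105 113 118 107  86  97 124 147]
 [106  94 106 140 167 148 107  83 103 132]
 [ 94  81 118 172 204 193 143  93  86 112]
 [ 94  77 115 181 221 220 175 113  82  96]
 [105  77  98 164 215 227 203 139  92  83]
 [120  83  85 131 191 220 205 148  91  75]
 [135 100  81 101 149 181 178 134  88  68]
 [148 121  88  76 101 124 120  92  73  63]
 [155 137 107  78  74  83  74  69  63  66]]
[0.59240346 0.09847407 0.32671935]
[0.58914782 0.09784601 0.32474462] [0.59118234 0.09732296 0.33452072]
```

View pics/v4.png

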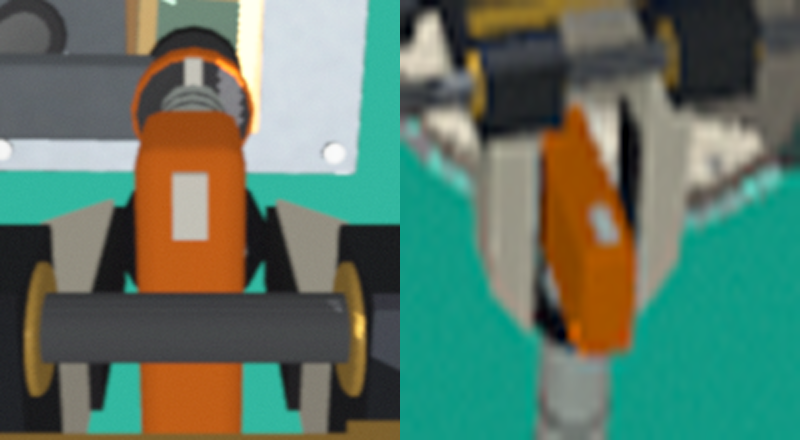

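The corrected dash triangulation puts the bar's top at about z = 0.32, so its underside is near 0.29 and the tips are still on the collar. I'll raise another 10 mm.

Request:
move_arm --deltas '[{"x":0,"y":0,"z":0,"wx":0,"wy":0,"wz":0,"hand":0.45},{"x":0,"y":0,"z":0,"wx":0,"wy":0,"wz":0,"hand":0.45},{"x":0,"y":0,"z":-0.006,"wx":0,"wy":0,"wz":0,"hand":0.45},{"x":0,"y":0,"z":-0.01,"wx":0,"wy":0,"wz":0,"hand":0.4},{"x":0,"y":0,"z":-0.01,"wx":0,"wy":0,"wz":0,"hand":0.2},{"x":0,"y":0,"z":-0.01,"wx":0,"wy":0,"wz":0,"hand":0},{"x":0,"y":0,"z":-0.01,"wx":0,"wy":0,"wz":0,"hand":0},{"x":0,"y":0,"z":-0.01,"wx":0,"wy":0,"wz":0,"hand":0}]'

```text
time: 6.45
tool_pos: [0.5689, 0.0855, 0.2977]
tool_rot: [-3.141, 0.0, 0.495]
contact_force: [-1.4, 3.4, 1.5]
opening: 0.0196
```

Run:
```python
from h import *
s=monitor.observe();print(s['tool_pos'],s['tool_rot'],s['contact_force'],s['torque'],s['opening'])
```

```text
[0.56888211 0.0855011  0.29769047] [-3.14077471e+00  6.69816783e-05  4.94880691e-01] [-1.40434166  3.43080567  1.49640108] [0.38374998 0.42995197 0.08390081] 0.019584710068229084
```

Request:
move_arm --deltas '[{"x":0,"y":0,"z":0,"wx":0,"wy":0,"wz":-8,"hand":0},{"x":0,"y":0,"z":0,"wx":0,"wy":0,"wz":-16,"hand":0},{"x":0,"y":0,"z":0,"wx":0,"wy":0,"wz":-24,"hand":0},{"x":0,"y":0,"z":0,"wx":0,"wy":0,"wz":-32,"hand":0},{"x":0,"y":0,"z":0,"wx":0,"wy":0,"wz":-40,"hand":0},{"x":0,"y":0,"z":0,"wx":0,"wy":0,"wz":-48,"hand":0},{"x":0,"y":0,"z":0,"wx":0,"wy":0,"wz":-56,"hand":0},{"x":0,"y":0,"z":0,"wx":0,"wy":0,"wz":-63,"hand":0}]'

```text
time: 7.45
tool_pos: [0.5699, 0.0855, 0.2977]
tool_rot: [3.14, -0.001, 1.598]
contact_force: [2.4, 4.1, -0.2]
opening: 0.0199
```

Run:
```python
from h import *
s=monitor.observe();print(s['tool_pos'],s['tool_rot'],s['contact_force'],s['torque'],s['opening'])
```

```text
[0.56992581 0.08548226 0.29769521] [ 3.13952619e+00 -6.59032621e-04  1.59818197e+00] [ 2.43725431  4.05566585 -0.1854829 ] [ 0.32240363 -0.52003535 -0.15337683] 0.01987671676511028
```

Request:
move_arm --deltas '[{"x":0,"y":0,"z":0,"wx":0,"wy":0,"wz":-2,"hand":0},{"x":0,"y":0,"z":0,"wx":0,"wy":0,"wz":-4,"hand":0},{"x":0,"y":0,"z":0,"wx":0,"wy":0,"wz":-4,"hand":0}]'

```text
time: 7.82
tool_pos: [0.5698, 0.0854, 0.2977]
tool_rot: [3.14, -0.0, 1.664]
contact_force: [3.9, 3.5, -2.2]
opening: 0.0196
```

Run:
```python
from h import *
s=monitor.observe();print(s['tool_pos'],s['tool_rot'],s['contact_force'],s['torque'],s['opening'])
```

```text
[0.56976183 0.08535338 0.29771357] [ 3.13992350e+00 -4.18286253e-04  1.66367416e+00] [ 3.87403097  3.50807053 -2.21747811] [ 0.46341577 -1.06817479  0.00326071] 0.019637317142440585
```

Request:
move_arm --deltas '[{"x":0,"y":0,"z":0.002,"wx":0,"wy":0,"wz":0,"hand":0},{"x":0,"y":0,"z":0.005,"wx":0,"wy":0,"wz":0,"hand":0},{"x":0,"y":0,"z":0.008,"wx":0,"wy":0,"wz":0,"hand":0},{"x":0,"y":0,"z":0.011,"wx":0,"wy":0,"wz":0,"hand":0},{"x":0,"y":0,"z":0.014,"wx":0,"wy":0,"wz":0,"hand":0},{"x":0,"y":0,"z":0.016,"wx":0,"wy":0,"wz":0,"hand":0},{"x":0,"y":0,"z":0.018,"wx":0,"wy":0,"wz":0,"hand":0},{"x":0,"y":0,"z":0.02,"wx":0,"wy":0,"wz":0,"hand":0}]'

```text
time: 8.82
tool_pos: [0.5697, 0.0853, 0.2782]
tool_rot: [3.139, -0.0, 1.664]
contact_force: [3.0, 4.9, 1.8]
opening: 0.0199
```

Run:
```python
from h import *
for i in range(3):
    s=monitor.observe();print(s['tool_pos'],s['tool_rot'],s['contact_force'],s['torque'],s['opening'])
a=viewer.read_camera("scene")[200:340,300:430]
s=monitor.observe();print(s['contact_force'])
cv2.imwrite("pics/v5.png",cv2.resize(a[:,:,::-1],None,fx=4,fy=4,interpolation=2))
```

```text
[0.56971087 0.0853196  0.27821617] [ 3.13927172e+00 -3.16763299e-04  1.66368995e+00] [3.0202437  4.89623071 1.8478506 ] [ 0.57989443 -0.88987422 -0.03535644] 0.019882101883565224
[0.56971087 0.0853196  0.27821617] [ 3.13927172e+00 -3.16763299e-04  1.66368995e+00] [3.0202437  4.89623071 1.8478506 ] [ 0.57989443 -0.88987422 -0.03535644] 0.019882101883565224
[0.56971087 0.0853196  0.27821617] [ 3.13927172e+00 -3.16763299e-04  1.66368995e+00] [3.0202437  4.89623071 1.8478506 ] [ 0.57989443 -0.88987422 -0.03535644] 0.019882101883565224
[4.57086825 3.43974604 3.01622624]
```

View pics/v5.png

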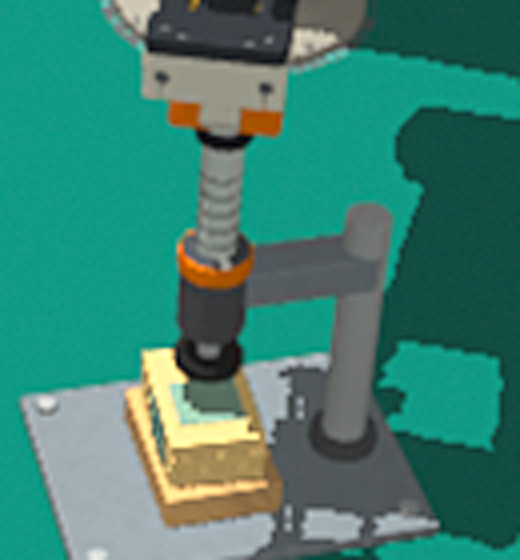

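The bar is turned across, the pole is sliding, and the foot is still clear of the packs. I'll step down, averaging the force readings at each step.

```bash
cat > f.py <<'E'
from h import *
import sys
F=[]
for i in range(int(sys.argv[1]) if len(sys.argv)>1 else 8):
    viewer.read_camera("top");s=monitor.observe();F.append(np.r_[s['contact_force'],s['torque'][2]])
F=np.array(F);print('t',round(s['time'],2),'pos',s['tool_pos'].round(4),'yaw',s['tool_rot'][2].round(3),'F',F.mean(0).round(2),'sd',F.std(0).round(2),'open',round(s['opening'],4))
E
python3 f.py
```

```text
t 9.28 pos [0.5697 0.0853 0.2779] yaw 1.664 F [ 3.61  4.07  1.37 -0.01] sd [0.43 0.44 0.73 0.04] open 0.0197
```

Request:
move_arm --deltas '[{"x":0,"y":0,"z":0.002,"wx":0,"wy":0,"wz":0,"hand":0},{"x":0,"y":0,"z":0.004,"wx":0,"wy":0,"wz":0,"hand":0},{"x":0,"y":0,"z":0.006,"wx":0,"wy":0,"wz":0,"hand":0}]'

```text
time: 9.65
tool_pos: [0.5697, 0.0853, 0.2722]
tool_rot: [3.139, -0.0, 1.664]
contact_force: [2.6, 4.3, 3.2]
opening: 0.0196
```

```bash
python3 f.py
```

```text
t 10.05 pos [0.5697 0.0853 0.2719] yaw 1.664 F [ 3.74  4.05  1.63 -0.03] sd [0.46 0.57 0.43 0.03] open 0.0201
```

Request:
move_arm --deltas '[{"x":0,"y":0,"z":0.002,"wx":0,"wy":0,"wz":0,"hand":0},{"x":0,"y":0,"z":0.004,"wx":0,"wy":0,"wz":0,"hand":0}]'

```text
time: 10.3
tool_pos: [0.5697, 0.0853, 0.2682]
tool_rot: [3.139, -0.0, 1.664]
contact_force: [4.0, 4.7, 2.3]
opening: 0.0197
```

```bash
python3 f.py
```

```text
t 10.7 pos [0.5697 0.0853 0.268 ] yaw 1.664 F [ 3.54  4.19  1.8  -0.02] sd [0.49 0.53 0.45 0.04] open 0.0194
```

Request:
move_arm --deltas '[{"x":0,"y":0,"z":0.002,"wx":0,"wy":0,"wz":0,"hand":0},{"x":0,"y":0,"z":0.003,"wx":0,"wy":0,"wz":0,"hand":0}]'

```text
time: 10.95
tool_pos: [0.5698, 0.0853, 0.2652]
tool_rot: [3.139, -0.0, 1.664]
contact_force: [3.1, 4.7, 3.4]
opening: 0.0199
```

```bash
python3 f.py
```

```text
t 11.35 pos [0.5697 0.0853 0.2651] yaw 1.664 F [ 3.66  4.3   2.51 -0.04] sd [0.46 0.28 0.26 0.01] open 0.0196
```

Request:
move_arm --deltas '[{"x":0,"y":0,"z":0.001,"wx":0,"wy":0,"wz":0,"hand":0},{"x":0,"y":0,"z":0.002,"wx":0,"wy":0,"wz":0,"hand":0}]'

```text
time: 11.6
tool_pos: [0.5697, 0.0853, 0.2633]
tool_rot: [3.139, -0.0, 1.664]
contact_force: [3.3, 3.8, 2.7]
opening: 0.0196
```

```bash
python3 f.py
```

```text
t 12.0 pos [0.5697 0.0853 0.2631] yaw 1.664 F [ 3.82  4.42  2.39 -0.03] sd [0.43 0.39 0.5  0.04] open 0.02
```

Request:
move_arm --deltas '[{"x":0,"y":0,"z":0.001,"wx":0,"wy":0,"wz":0,"hand":0},{"x":0,"y":0,"z":0.002,"wx":0,"wy":0,"wz":0,"hand":0}]'

```text
time: 12.25
tool_pos: [0.5697, 0.0853, 0.2613]
tool_rot: [3.139, -0.0, 1.664]
contact_force: [3.2, 4.0, 3.2]
opening: 0.0196
```

```bash
python3 f.py
```

```text
t 12.65 pos [0.5697 0.0853 0.2611] yaw 1.664 F [ 3.53  4.44  2.59 -0.01] sd [0.5  0.48 0.56 0.03] open 0.0197
```

Request:
move_arm --deltas '[{"x":0,"y":0,"z":0.002,"wx":0,"wy":0,"wz":0,"hand":0},{"x":0,"y":0,"z":0.004,"wx":0,"wy":0,"wz":0,"hand":0}]'

```text
time: 12.9
tool_pos: [0.5698, 0.0853, 0.2573]
tool_rot: [3.139, -0.0, 1.664]
contact_force: [3.6, 3.8, 3.2]
opening: 0.0199
```

```bash
python3 f.py 6
```

```text
t 13.2 pos [0.5697 0.0853 0.257 ] yaw 1.664 F [ 3.73  4.36  1.3  -0.02] sd [0.36 0.64 0.72 0.03] open 0.0197
```

Request:
move_arm --deltas '[{"x":0,"y":0,"z":0.001,"wx":0,"wy":0,"wz":0,"hand":0},{"x":0,"y":0,"z":0.002,"wx":0,"wy":0,"wz":0,"hand":0}]'

```text
time: 13.45
tool_pos: [0.5697, 0.0853, 0.2552]
tool_rot: [3.139, -0.0, 1.664]
contact_force: [3.3, 4.5, 2.6]
opening: 0.0201
```

```bash
python3 f.py 6
```

```text
t 13.75 pos [0.5697 0.0853 0.2551] yaw 1.664 F [ 3.8   4.05  2.13 -0.02] sd [0.44 0.42 0.29 0.02] open 0.0194
```

Request:
move_arm --deltas '[{"x":0,"y":0,"z":0.002,"wx":0,"wy":0,"wz":0,"hand":0},{"x":0,"y":0,"z":0.003,"wx":0,"wy":0,"wz":0,"hand":0}]'

```text
time: 14.0
tool_pos: [0.5698, 0.0853, 0.2523]
tool_rot: [3.139, -0.0, 1.664]
contact_force: [3.2, 3.0, 4.0]
opening: 0.0196
```

```bash
python3 f.py 6
```

```text
t 14.3 pos [0.5698 0.0853 0.2522] yaw 1.664 F [3.78 4.25 2.8  0.02] sd [0.32 0.65 0.41 0.03] open 0.0198
```

Request:
move_arm --deltas '[{"x":0,"y":0,"z":0.001,"wx":0,"wy":0,"wz":0,"hand":0},{"x":0,"y":0,"z":0.002,"wx":0,"wy":0,"wz":0,"hand":0}]'

```text
time: 14.55
tool_pos: [0.5698, 0.0853, 0.2507]
tool_rot: [3.139, -0.0, 1.664]
contact_force: [2.5, 4.2, 6.2]
opening: 0.0196
```

```bash
python3 f.py 6
python3 - <<'E'
from h import *
a=viewer.read_camera("scene")[260:320,320:380];cv2.imwrite("pics/v6.png",cv2.resize(a[:,:,::-1],None,fx=8,fy=8,interpolation=2))
E
```

```text
t 14.85 pos [0.5698 0.0853 0.2506] yaw 1.664 F [ 2.78  4.08  4.77 -0.05] sd [0.48 0.33 0.26 0.03] open 0.0198
```

View pics/v6.png

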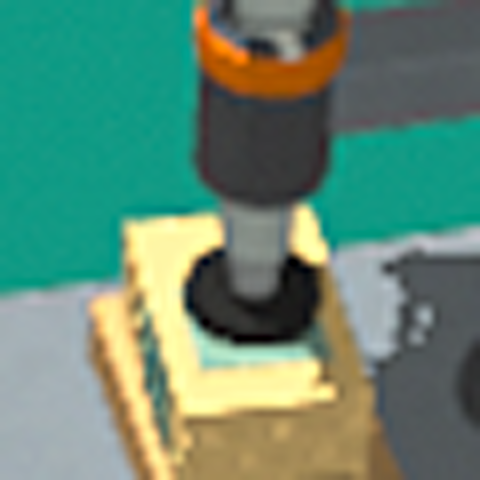

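The foot is on the packs, and the force is up about 2.5 N over the sliding level, so contact was near z = 0.2526. I'll push about 3 mm more in two steps.

Request:
move_arm --deltas '[{"x":0,"y":0,"z":0.001,"wx":0,"wy":0,"wz":0,"hand":0},{"x":0,"y":0,"z":0.0015,"wx":0,"wy":0,"wz":0,"hand":0}]'

```text
time: 15.15
tool_pos: [0.5698, 0.0853, 0.2495]
tool_rot: [3.138, -0.0, 1.664]
contact_force: [2.8, 3.6, 6.8]
opening: 0.0196
```

```bash
python3 f.py 6
```

```text
t 15.45 pos [0.5698 0.0853 0.2495] yaw 1.664 F [ 2.4   4.24  6.65 -0.03] sd [0.42 0.49 0.27 0.03] open 0.0196
```

Request:
move_arm --deltas '[{"x":0,"y":0,"z":0.001,"wx":0,"wy":0,"wz":0,"hand":0},{"x":0,"y":0,"z":0.0013,"wx":0,"wy":0,"wz":0,"hand":0}]'

```text
time: 15.7
tool_pos: [0.5699, 0.0853, 0.2485]
tool_rot: [3.138, -0.0, 1.664]
contact_force: [2.8, 3.7, 8.8]
opening: 0.0196
```

```bash
python3 f.py 8
```

```text
t 16.1 pos [0.5699 0.0853 0.2485] yaw 1.664 F [ 2.43  3.82  7.61 -0.03] sd [0.3  0.8  0.5  0.02] open 0.0197
```

Request:
move_arm --deltas '[{"x":0,"y":0,"z":0.0005,"wx":0,"wy":0,"wz":0,"hand":0},{"x":0,"y":0,"z":0.0005,"wx":0,"wy":0,"wz":8,"hand":0},{"x":0,"y":0,"z":0.0005,"wx":0,"wy":0,"wz":16,"hand":0},{"x":0,"y":0,"z":0.0005,"wx":0,"wy":0,"wz":24,"hand":0},{"x":0,"y":0,"z":0.0005,"wx":0,"wy":0,"wz":32,"hand":0},{"x":0,"y":0,"z":0.0005,"wx":0,"wy":0,"wz":40,"hand":0},{"x":0,"y":0,"z":0.0005,"wx":0,"wy":0,"wz":48,"hand":0},{"x":0,"y":0,"z":0.0005,"wx":0,"wy":0,"wz":54,"hand":0}]'

```text
time: 17.1
tool_pos: [0.5692, 0.0854, 0.2479]
tool_rot: [3.141, -0.002, 0.718]
contact_force: [-0.5, 3.7, 10.8]
opening: 0.02
```

```bash
python3 f.py 4
```

```text
t 17.3 pos [0.5692 0.0853 0.2479] yaw 0.721 F [ 0.3   4.04  9.74 -0.07] sd [0.69 0.59 0.41 0.09] open 0.0195
```

Request:
move_arm --deltas '[{"x":0,"y":0,"z":0,"wx":0,"wy":0,"wz":5,"hand":0},{"x":0,"y":0,"z":0,"wx":0,"wy":0,"wz":10,"hand":0},{"x":0,"y":0,"z":0,"wx":0,"wy":0,"wz":13,"hand":0}]'

```text
time: 17.68
tool_pos: [0.5689, 0.0854, 0.2479]
tool_rot: [3.142, -0.001, 0.493]
contact_force: [-0.0, 3.7, 10.5]
opening: 0.0201
```

```bash
python3 f.py 6
```

```text
t 17.98 pos [0.5689 0.0853 0.2479] yaw 0.494 F [-0.79  3.19 10.05  0.02] sd [0.3  0.52 0.33 0.07] open 0.0199
```

Request:
move_arm --deltas '[{"x":0,"y":0,"z":0,"wx":0,"wy":0,"wz":2,"hand":0},{"x":0,"y":0,"z":0,"wx":0,"wy":0,"wz":4,"hand":0}]'

```text
time: 18.23
tool_pos: [0.5688, 0.0853, 0.2479]
tool_rot: [3.141, -0.001, 0.425]
contact_force: [-1.4, 2.9, 10.1]
opening: 0.0202
```

```bash
python3 f.py 6
```

```text
t 18.52 pos [0.5688 0.0853 0.2479] yaw 0.427 F [-0.76  2.72  9.89  1.13] sd [0.5  0.43 0.34 0.03] open 0.02
```

The stop is felt (1.1 N m). I'll ease the torque, let go, and retreat.

Request:
move_arm --deltas '[{"x":0,"y":0,"z":0,"wx":0,"wy":0,"wz":-2,"hand":0},{"x":0,"y":0,"z":0,"wx":0,"wy":0,"wz":-2,"hand":0.5},{"x":0,"y":0,"z":0,"wx":0,"wy":0,"wz":-2,"hand":0.5},{"x":0,"y":0,"z":0,"wx":0,"wy":0,"wz":-2,"hand":0.5},{"x":0,"y":0,"z":-0.01,"wx":0,"wy":0,"wz":-2,"hand":0.5},{"x":0,"y":0,"z":-0.04,"wx":0,"wy":0,"wz":-2,"hand":0.5},{"x":0,"y":0,"z":-0.08,"wx":0,"wy":0,"wz":-2,"hand":0.5},{"x":0,"y":0,"z":-0.13,"wx":0,"wy":0,"wz":-2,"hand":0.5}]'

```text
time: 19.52
tool_pos: [0.5686, 0.085, 0.3776]
tool_rot: [-3.141, 0.001, 0.459]
contact_force: [1.4, 0.2, 0.6]
opening: 0.0461
```

Request:
move_arm --deltas '[{"x":0,"y":0,"z":-0.03,"wx":0,"wy":0,"wz":0,"hand":0.5},{"x":0,"y":0,"z":-0.03,"wx":0,"wy":0,"wz":0,"hand":0.5},{"x":0,"y":0,"z":-0.03,"wx":0,"wy":0,"wz":0,"hand":0.5}]'

```text
time: 19.9
tool_pos: [0.5688, 0.085, 0.4056]
tool_rot: [-3.141, 0.001, 0.459]
contact_force: [0.4, -0.4, 0.1]
opening: 0.0458
```

```bash
python3 f.py 3
python3 - <<'E'
from h import *
p=viewer.camera_params("wrist");w=viewer.read_camera("wrist");a=viewer.read_camera("scene")
h=cv2.cvtColor(w,cv2.COLOR_RGB2HSV);m=cv2.inRange(h,(4,150,90),(20,255,255))
a=a[195:345,300:420]
cv2.imwrite("pics/v7.png",np.hstack([cv2.resize(w[100:340,170:470,::-1],(500,400)),cv2.resize(a[:,:,::-1],(300,400),interpolation=2)]))
E
```

```text
t 20.05 pos [0.5688 0.0851 0.4051] yaw 0.46 F [-0.37  0.62 -0.26  0.02] sd [0.17 0.43 0.75 0.03] open 0.0457
```

View pics/v7.png

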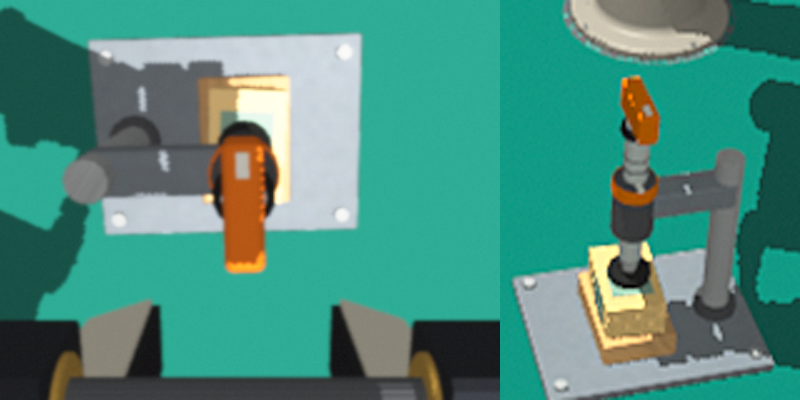

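The bar is aligned with the base again. The foot rests on the packs and the gripper is clear, so I'm handing in.

```bash
python3 -c "
from cell import robot
print(robot.hand_in())"
```

```text
the job is handed in; nothing more can be done
None
```

I set the press on the packs, locked it, let go and handed the job in at about 20 s; the hand-in gives no verdict.

- **Grasp:** The first two closes caught the black collar under the bar (opening 32 mm) because I had put the bar too low. After raising the gripper twice I held the bar itself (20 mm).
- **Unlock:** I twisted the grip about 67° anticlockwise. I never felt the unlocked stop, but the tool turned 1.17 rad, well over the 0.95 rad required.
- **Press:** I slid the pole down in small steps and felt the foot touch with the tool at z ≈ 0.2528. I stopped with it at 0.2479, which is about 5 mm of spring, or 6 N.
- **Lock:** I twisted back clockwise until I felt the stop (1.1 N m), eased off 2°, opened the gripper and retreated.

**Last checks:**
- The final pictures show the bar back in line with the base, the foot on the packs and the gripper clear.
- The wrist force after release was about zero.
- I saw no contact with the bystanders, but I did not measure their positions again.

**One disagreement:** while I still held the locked pole, the wrist read about 10 N upward. Taking off the sliding level that gives 7 to 8 N on the foot, where the travel gives 6 N. Both are within the 3–9 N window. I did not measure the foot force again after letting go.

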